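Walk the film box onto the counter's rubber strip

ROBOT

A 6-joint arm with a two-finger parallel gripper is mounted at the origin on the work surface. World frame = base frame: x ahead of the robot, y to its left, z up, the work surface at z = 0. Lengths are in m, angles in degrees, forces in N, time in s.
With the tool pointing down it reaches from about 0.375 to 0.9 m from the base axis. Payload 3.1 kg.
Tool frame: the origin (TCP) lies on the centre line of the jaws, within the pads' length; the fingertips stand 14 mm ahead of it and the grasp point (between the pads) lies 5 mm behind it (bot.tips_ahead is the distance from the TCP to the fingertips, in m); z points along the fingers, y is the line along which they close (so a half turn about z gives the same grasp; the last joint's range is limited). The gripper opens to 87 mm and grips with 3 to 60 N. Pads are 19 mm wide; open, the fingers measure 117 mm over their backs; the gripper's body (75 mm by 190 mm) begins 51 mm behind the grasp point.
Start: joints at [55.319, 30.224, 82.088, -0, 67.689, -10.227], TCP at [0.259, 0.569, 0.208] pointing down, gripper open.
Joint ranges: [-176.69, 176.69], [-43.24, 126.21], [12.49, 139.97], [-82, 262], [0, 151.66], [-163.58, 163.58]. Speed limits (degrees/s): [159.86, 159.86, 180, 180, 180, 180].

INTERFACE

Orientations are given as a 3x3 rotation matrix whose columns are the frame's x, y, z axes.
In Python, from rig import bot gives the robot as it stands.
- The arm moves only by the tool play_rows, never from a script. Its argument "moves" is a list that holds one entry, the list of rows, each a list of 6 numbers: the shift along the tool's x, y, z in mm, then the turn, a rotation vector about the tool's x, y, z in rad. A call has 1 to 5 rows; each row shifts and turns the commanded pose from where the row before left it, along the tool's axes as they then stand; what a row does not reach is not made up. A row lasts 1/10 s, in which the tool goes at most 50 mm and 8.59 degrees, less where a joint would pass 70% of its speed; a pose out of reach is approached as far as the arm can. A call with a gripper value outside its range is refused whole. "fingers" is the opening, from -1 (shut) to 1 (fully open), set as the call begins (left out, the last holds). The fingers move at their own pace and stop on an object; the grip force is fixed at half the most. Time passes only in rows, so rows that do not move let the fingers close. It gives the time, the measured TCP pose, the force, the opening and the grip force at its end, in the units of the state.
- bot.read_state(): the state, without advancing time (a new reading comes with each control period).
- bot.capture(name): name is "scene" or "top" or "wrist"; returns a dict with "image" (400x640x3 uint8, blue, green, red), "fx", "fy", "cx", "cy" (pixels), "R" (3x3) and "t" (3): a world point X has camera coordinates R X + t. Camera axes: x right, y down, z forward; pixel columns grow to the right and rows downward; lengths in m; the calibration is good to about 2 mm. A picture is of the moment at which its call begins. There is no depth.
- bot.hand_in(): hands the job in; it is judged then, once.
Trained networks look in a picture, given as the dict that the camera call returned (one of the last four; its "shot" number tells which), for a name from the list of things; names that differ only in an ending like _2 or _b are one class to them, and where a whole thing is asked for, a point or a joint stands for the part that bears it (a point fixed in the world has none). Each returns a list of dicts, best first, with "confidence" (0 to 1); they miss things now and then, are a little off and sometimes report something else, mostly with a low value. They report only what shows in the picture. A call takes as long as a camera call.
- bot.search_frame(picture, query): "centre" ([column, row] in pixels, amid what is visible of it).
- bot.silhouettes(picture, query): "pixels" (400x640 bool, what is visible of it) and "centre" ([column, row] in pixels, amid what is visible of it).
- bot.pinpoint(picture, query): "centre" ([column, row] in pixels: a listed point, or the origin of a listed thing).
The state is a dict: "time_s": time; "joint_positions": joint angles; "qvel": joint speeds; "tau": joint torques, N m; "position": TCP position; "tcp_rot": TCP orientation; "force": force on the tool from outside, world axes, zero at the start; "moment": the same for the moment, N m; "opening": opening from 0.0 (shut) to 1.0 (fully open); "grasp_force": force on a finger pad.
Only numpy, scipy, OpenCV 4.12 (cv2) and the standard library are available. Lean on these libraries where they do the work, as an engineer would, in place of code of your own. Each camera call takes 0.05 s, during which the arm holds its last target. There are 200 camera calls.

TASK

Walk the long cling-film box across the packing counter onto the black rubber strip without picking it up: swing one end (either one) round onto the strip while the other end stays put where it lies, then swing that other end round the first, until the whole box lies along the strip, within its width at both ends. Do not drag the box over bodily or lift it clear of the counter; leave it lying flat and let go.

Things in the scene. Friction and masses are not known exactly. Their poses are not given: they have to be found in the camera images.
- film_box: Long card carton, square in section: 300 mm long, 48 wide, 48 high, about 0.6 kg, rigid, thin metal cutter edge along its top; loose, flat on the counter, robot's side of the strip. Origin: centre of its underside; y along its length, x across (about away from the robot), z up. Can be pinched across its width from above 45 mm from an end and swung level. Not the like carton 190 mm long.
- film_left (a point): Centre of the lower edge of the film box's left end face (at counter height), 150 mm from the box's origin along its +y.
- film_right (a point): Centre of the lower edge of the film box's right end face (at counter height), 150 mm from the box's origin along its -y.
- strip: The black rubber strip let flush into the steel counter beyond the film box: 640 mm long, 88 mm wide, no step at its edges, so the box slides onto it freely. Fixed. Its origin is its centre, at counter height; its y axis runs along its length, x across it (about away from the robot).

How it is judged (in metres and radians):
On the way:
1. one end of the film box has been swung onto the strip while the other end stayed where it lay (((x of film_left in the frame of strip between -0.02 and 0.02 m and y of film_left in the frame of strip between -0.33 and 0.33 m and height (world z) of film_left below 0.01 m and distance of film_right from where it was at the start of the episode below 0.03 m) or (x of film_right in the frame of strip between -0.02 and 0.02 m and y of film_right in the frame of strip between -0.33 and 0.33 m and height (world z) of film_right below 0.01 m and distance of film_left from where it was at the start of the episode below 0.03 m))), for 0.2 s.
At the end, for the whole second after the job is handed in: The film box lies flat, right way up and at rest on the counter, released, both its ends on the strip: each end's centre within 20 mm of the strip's long centre line (and within 330 mm of its middle along it) and less than 10 mm above the counter (x of film_left in the frame of strip between -0.02 and 0.02 m and y of film_left in the frame of strip between -0.33 and 0.33 m and height (world z) of each of film_left, film_right below 0.01 m and x of film_right in the frame of strip between -0.02 and 0.02 m and y of film_right in the frame of strip between -0.33 and 0.33 m and angle between film_box's own z axis and vertical below 0.1 rad and linear speed of film_box below 0.02 m/s); the robot touches nothing.
It fails at once if the film box is lifted clear: both ends more than 15 mm above the counter (height (world z) of each of film_left, film_right above 0.015 m).
It fails at once if the film box is dragged bodily: neither end is planted, that is, both ends are more than 40 mm from where they started and neither is within 35 mm of the strip's centre line (not (distance of any of film_left, film_right from where it was at the start of the episode below 0.04 m or x of film_left in the frame of strip between -0.035 and 0.035 m or x of film_right in the frame of strip between -0.035 and 0.035 m)).
It also fails if it takes over 48 s, if anything falls off the work surface, if the arm or the gripper's body presses on something with over 40 N, if the wrist force passes 120 N, or if a joint passes its speed limit or range.

## Working session

There is one attempt and no reset: what is moved stays moved. The work goes in short steps, Python scripts to look and compute and a tool call to move; the robot and the scene stay as the last step left them, time stands still between calls to the robot, and variables do not carry over. Pictures are saved under pics/ and viewed, at most 10 in all, crops included, and the job is handed in when it is done.

Besides the shell and the picture viewer there is one more tool, called after "Emit:" as name(argument=value, ...) on one line, values as JSON. play_rows: Moves the arm, as the interface text tells. Its arguments: {"type":"object","properties":{"moves":{"type":"array","items":{"type":"array","items":{"type":"array","items":{"type":"number"}}}},"fingers":{"type":"number"}},"required":["moves"]}

```bash
mkdir -p pics; cat > h.py <<'E'
import numpy as np, cv2
from rig import bot
def ray(p,uv,z=0.0):
    u,v=uv; d=np.array([(u-p["cx"])/p["fx"],(v-p["cy"])/p["fy"],1.0])
    R=np.array(p["R"]);t=np.array(p["t"]); c=-R.T@t; w=R.T@d
    return c+w*(z-c[2])/w[2]
def proj(p,X):
    c=np.array(p["R"])@np.array(X)+np.array(p["t"]); return [p["fx"]*c[0]/c[2]+p["cx"],p["fy"]*c[1]/c[2]+p["cy"]]
E
python3 - <<'E'
from h import *
np.set_printoptions(precision=4,suppress=True)
for n in ["top","scene"]:
    p=bot.capture(n); cv2.imwrite(f"pics/{n}0.png",p["image"])
    R=np.array(p["R"]);print(n,"cam",-R.T@np.array(p["t"]))
    for q in ["film_left","film_right","film_box","strip"]:
        for d in bot.pinpoint(p,q)[:2]: print(q,d["confidence"],np.round(d["centre"],1),ray(p,d["centre"]))
    for q,z in [("film_box",.048),("strip",0)]:
        for d in bot.silhouettes(p,q)[:2]:
            m=d["pixels"].astype(np.uint8); r=cv2.minAreaRect(cv2.findNonZero(m)); b=cv2.boxPoints(r)
            print("sil",q,d["confidence"],m.sum(),[ray(p,x,z)[:2].round(4).tolist() for x in b], b.round(0).tolist())
print(bot.read_state())
E
```

```text
top cam [0.3562 0.0008 0.7222]
film_left 0.9 [276.4 253. ] [0.4541 0.0798 0.    ]
film_right 0.87 [427.3 222.1] [ 0.4745 -0.2212  0.    ]
film_box 0.86 [351.5 238.3] [ 0.4628 -0.0683  0.    ]
strip 0.89 [310.2 170.6] [ 0.6123 -0.006   0.    ]
sil strip 0.91 12879 [[0.69, 0.3226], [0.6444, -0.3347], [0.5496, -0.3178], [0.5947, 0.3183]] [[149.0, 156.0], [464.0, 136.0], [466.0, 180.0], [151.0, 199.0]]
scene cam [ 1.1914 -0.1869  0.6768]
film_left 0.79 [359.1 182.7] [0.4505 0.0791 0.    ]
film_right 0.85 [223.3 219.3] [ 0.4879 -0.2233  0.    ]
film_box 0.83 [294.8 197.8] [ 0.4621 -0.0687  0.    ]
strip 0.73 [347.8 243.9] [0.6174 0.0033 0.    ]
sil film_box 0.79 4420 [[0.4534, -0.2207], [0.4302, 0.0867], [0.5339, 0.0685], [0.5489, -0.216]] [[219.0, 191.0], [361.0, 160.0], [368.0, 192.0], [226.0, 223.0]]
sil strip 0.71 11511 [[0.5516, -0.3322], [0.5966, 0.3508], [0.6911, 0.3071], [0.6415, -0.3245]] [[169.0, 253.0], [504.0, 205.0], [509.0, 241.0], [174.0, 289.0]]
sil strip 0.64 4589 [[0.3937, -0.2242], [0.3666, 0.1084], [0.481, 0.0886], [0.4987, -0.2188]] [[219.0, 190.0], [360.0, 158.0], [368.0, 191.0], [226.0, 223.0]]
{'time_s': 0.7, 'joint_positions': array([ 55.3197,  30.2194,  82.0862,  -0.0009,  67.6897, -10.2266]), 'qvel': array([ 0.0814, -0.0004,  0.0732,  0.025 , -0.052 ,  0.0694]), 'tau': array([ -0.0002, -43.9856, -17.6953,   0.0635,   0.0501,   0.    ]), 'position': array([0.2587, 0.5689, 0.208 ]), 'tcp_rot': array([[-0.9103,  0.414 ,  0.0001],
       [ 0.414 ,  0.9103,  0.0001],
       [-0.    ,  0.0001, -1.    ]]), 'force': array([-0.7631, -0.1493,  0.1703]), 'moment': array([-0.0094,  0.0177, -0.0098]), 'grasp_force': 0.0, 'opening': 0.9990913647231385}
```

View pics/top0.png

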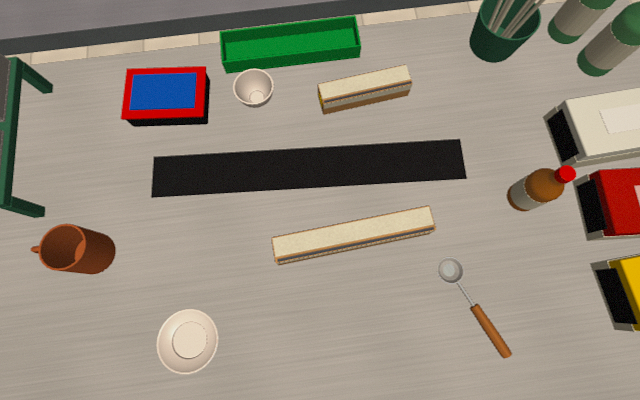

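View pics/scene0.png

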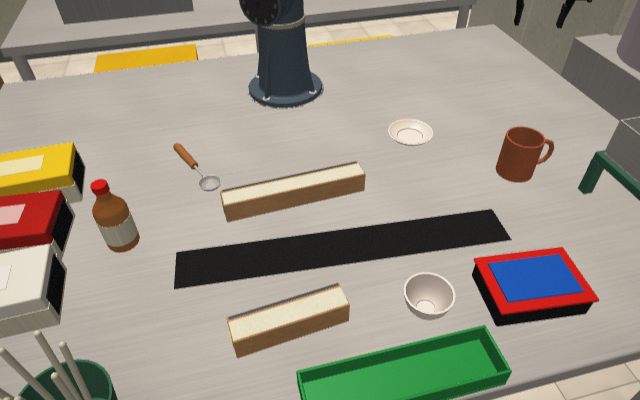

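The top view shows the film box from about (272,245) to (435,215), and the strip from (152,175) to (463,160). The scene view agrees, and the short carton beyond the strip is the distractor. I'll refine both poses by colour.

```bash
cat >> h.py <<'E'
def rectw(p,mask,z):
    n,l,s,c=cv2.connectedComponentsWithStats(mask.astype(np.uint8),connectivity=4)
    k=1+np.argmax(s[1:,4]); ys,xs=np.nonzero(l==k)
    W=np.array([ray(p,(x,y),z)[:2] for x,y in zip(xs,ys)])
    (c,sz,a)=cv2.minAreaRect((W*1000).astype(np.float32))
    e=cv2.boxPoints((c,sz,a)); d=e[1]-e[0]; 
    if np.hypot(*d)<np.hypot(*(e[2]-e[1])): d=e[2]-e[1]
    m=W.mean(0)*1000; 
    ev=np.linalg.svd(W-W.mean(0),full_matrices=False)[2][0]; ev=ev*np.sign(ev[1])
    return dict(c=np.round(c,1),mean=m.round(1),size=np.round(sz,1),ang=np.degrees(np.arctan2(-ev[0],ev[1])).round(2),n=len(xs))
E
python3 - <<'E'
from h import *
p=bot.capture("top"); im=p["image"].astype(int)
roi=np.zeros(im.shape[:2],bool); roi[125:215,140:480]=1
print("strip",rectw(p,(im.max(2)<60)&roi,0))
hsv=cv2.cvtColor(p["image"],cv2.COLOR_BGR2HSV)
roi[:]=0; roi[200:268,265:442]=1
for y,x in[(240,290),(225,350),(216,420),(245,350),(195,350),(252,285),(215,300)]: print(y,x,im[y,x],hsv[y,x])
for lo in (170,185,200): print("top",lo,rectw(p,(im[:,:,2]>lo)&(im[:,:,2]-im[:,:,0]>18)&roi,.048))
cv2.imwrite("pics/crop.png",cv2.resize(p["image"][190:280,260:450],None,fx=4,fy=4,interpolation=cv2.INTER_NEAREST))
E
```

```text
strip {'c': array([619.8,  -3. ]), 'mean': array([619.2,  -1.4]), 'size': array([637.4,  85.9]), 'ang': np.float64(-4.21), 'n': 12243}
240 290 [172 206 219] [ 22  55 219]
225 350 [171 205 220] [ 21  57 220]
216 420 [172 206 222] [ 20  57 222]
245 350 [78 72 68] [108  33  78]
195 350 [150 166 174] [ 20  35 174]
252 285 [172 207 221] [ 21  57 221]
215 300 [153 164 176] [ 14  33 176]
top 170 {'c': array([465.3, -69.1]), 'mean': array([468.9, -65.2]), 'size': array([329.2, 123.8]), 'ang': np.float64(-8.47), 'n': 9718}
top 185 {'c': array([467.6, -68. ]), 'mean': array([467.9, -68.2]), 'size': array([ 44.9, 298.7]), 'ang': np.float64(3.77), 'n': 3299}
top 200 {'c': array([468.9, -68.4]), 'mean': array([468.6, -67.3]), 'size': array([ 36.8, 295.4]), 'ang': np.float64(3.88), 'n': 3025}
```

View pics/crop.png

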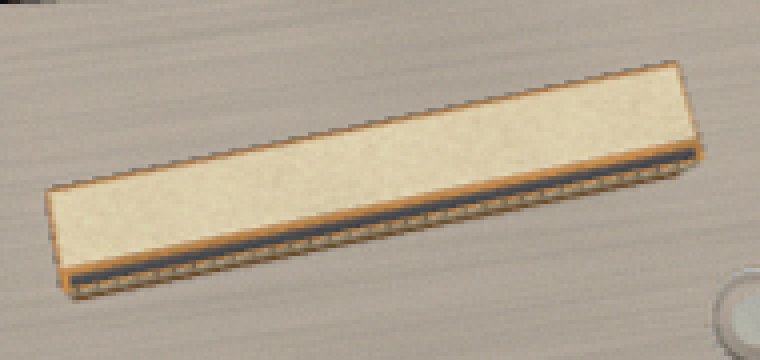

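```bash
cat >> h.py <<'E'
def yaw(): 
    R=np.array(bot.read_state()["tcp_rot"]); return np.degrees(np.arctan2(R[1,1],R[0,1]))
def rows(pts):
    """pts: list of (x,y,z mm,yaw deg) commanded poses incl. start -> tool-frame rows"""
    out=[];cur=np.array(pts[0],float)
    for t in pts[1:]:
        d=np.array(t,float)-cur; a=np.radians(cur[3]); c,s=np.cos(a),np.sin(a)
        r=[round(-s*d[0]+c*d[1],1),round(c*d[0]+s*d[1],1),round(-d[2],1),0,0,round(-np.radians(d[3]),3)]
        cur=cur+np.array([c*r[1]-s*r[0],s*r[1]+c*r[0],-r[2],-np.degrees(r[5])]); out.append(r)
    for i in range(0,len(out),5): print(out[i:i+5])
    print("end",cur.round(2))
def here():
    s=bot.read_state(); return [*(np.array(s["position"])*1000),yaw()]
def lin(a,b,n): return [list(np.array(a)+(np.array(b)-np.array(a))*k/n) for k in range(n+1)]
E
python3 - <<'E'
from h import *
rows(lin(here(),[473.5,-172.8,150,3.8],20))
E
```

```text
[[np.float64(-25.1), np.float64(-29.3), np.float64(2.9), 0, 0, np.float64(0.054)], [np.float64(-26.7), np.float64(-27.9), np.float64(2.9), 0, 0, np.float64(0.054)], [np.float64(-28.2), np.float64(-26.5), np.float64(2.9), 0, 0, np.float64(0.054)], [np.float64(-29.5), np.float64(-24.8), np.float64(2.9), 0, 0, np.float64(0.054)], [np.float64(-30.8), np.float64(-23.3), np.float64(2.9), 0, 0, np.float64(0.053)]]
[[np.float64(-32.0), np.float64(-21.6), np.float64(2.9), 0, 0, np.float64(0.054)], [np.float64(-33.2), np.float64(-19.8), np.float64(2.9), 0, 0, np.float64(0.054)], [np.float64(-34.1), np.float64(-18.0), np.float64(2.9), 0, 0, np.float64(0.054)], [np.float64(-35.1), np.float64(-16.1), np.float64(2.9), 0, 0, np.float64(0.054)], [np.float64(-35.9), np.float64(-14.3), np.float64(2.9), 0, 0, np.float64(0.054)]]
[[np.float64(-36.6), np.float64(-12.2), np.float64(2.9), 0, 0, np.float64(0.054)], [np.float64(-37.2), np.float64(-10.3), np.float64(2.9), 0, 0, np.float64(0.054)], [np.float64(-37.7), np.float64(-8.2), np.float64(2.9), 0, 0, np.float64(0.053)], [np.float64(-38.2), np.float64(-6.2), np.float64(2.9), 0, 0, np.float64(0.054)], [np.float64(-38.3), np.float64(-4.2), np.float64(2.9), 0, 0, np.float64(0.054)]]
[[np.float64(-38.6), np.float64(-2.1), np.float64(2.9), 0, 0, np.float64(0.054)], [np.float64(-38.6), np.float64(-0.0), np.float64(2.9), 0, 0, np.float64(0.054)], [np.float64(-38.6), np.float64(2.1), np.float64(2.9), 0, 0, np.float64(0.054)], [np.float64(-38.4), np.float64(4.1), np.float64(2.9), 0, 0, np.float64(0.054)], [np.float64(-38.1), np.float64(6.3), np.float64(2.9), 0, 0, np.float64(0.054)]]
end [ 473.55 -172.83  149.98    3.78]
```

Emit:
play_rows(moves=[[[-25,-29,3,0,0,0.054],[-27,-28,3,0,0,0.054],[-28,-26,3,0,0,0.054],[-30,-25,3,0,0,0.054],[-31,-23,3,0,0,0.054]]], fingers=1)

```text
time_s: 1.25
position: [0.3137, 0.3825, 0.1931]
tcp_rot: [[-0.766, 0.643, 0.001], [0.643, 0.766, 0.0], [-0.0, 0.001, -1.0]]
force: [1.2, -0.2, 0.1]
opening: 0.999
grasp_force: 0.0
```

Emit:
play_rows(moves=[[[-32,-22,3,0,0,0.054],[-33,-20,3,0,0,0.054],[-34,-18,3,0,0,0.054],[-35,-16,3,0,0,0.054],[-36,-14,3,0,0,0.054]]])

```text
time_s: 1.75
position: [0.3671, 0.1969, 0.1782]
tcp_rot: [[-0.566, 0.824, 0.001], [0.824, 0.566, 0.0], [-0.0, 0.001, -1.0]]
force: [0.8, 0.3, 0.4]
opening: 0.999
grasp_force: 0.0
```

Emit:
play_rows(moves=[[[-37,-12,3,0,0,0.054],[-37,-10,3,0,0,0.054],[-38,-8,3,0,0,0.054],[-38,-6,3,0,0,0.054],[-38,-4,3,0,0,0.054]]])

```text
time_s: 2.25
position: [0.4217, 0.0117, 0.1632]
tcp_rot: [[-0.325, 0.946, 0.001], [0.946, 0.325, -0.0], [-0.001, 0.001, -1.0]]
force: [1.2, 1.0, -0.2]
opening: 1.005
grasp_force: 0.0
```

Emit:
play_rows(moves=[[[-39,-2,3,0,0,0.054],[-39,0,3,0,0,0.054],[-38,2,3,0,0,0.054],[-38,4,3,0,0,0.054],[-38,6,3,0,0,0.054]]])

```text
time_s: 2.75
position: [0.4745, -0.1737, 0.148]
tcp_rot: [[-0.061, 0.998, 0.001], [0.998, 0.061, -0.0], [-0.0, 0.001, -1.0]]
force: [-0.2, -0.6, 0.5]
opening: 0.996
grasp_force: 0.0
```

Emit:
play_rows(moves=[[[0,0,0,0,0,0],[0,0,0,0,0,0]]])

```text
time_s: 2.95
position: [0.474, -0.1726, 0.1478]
tcp_rot: [[-0.062, 0.998, -0.0], [0.998, 0.062, 0.0], [0.001, -0.0, -1.0]]
force: [-0.0, 0.4, 0.6]
opening: 1.0
grasp_force: 0.0
```

```bash
python3 - <<'E'
from h import *
print(np.round(here(),1), bot.read_state()["joint_positions"])
p=bot.capture("wrist"); cv2.imwrite("pics/w1.png",p["image"])
im=p["image"].astype(int)
print(rectw(p,(im[:,:,2]>190)&(im[:,:,2]-im[:,:,0]>30),.048))
R=np.array(p["R"]);print("cam",-R.T@np.array(p["t"]))
for q in ["film_left","film_right"]:
    for d in bot.pinpoint(p,q)[:1]: print(q,d["confidence"],np.round(d["centre"],1),ray(p,d["centre"]))
E
```

```text
[ 474.  -172.6  147.8    3.6] [-3.27319352e+01  2.60887825e+01  1.02728833e+02  1.64549031e-02
  5.12147040e+01 -3.63186978e+01]Traceback (most recent call last):
  File "<stdin>", line 5, in <module>
  File "h.py", line 11, in rectw
    k=1+np.argmax(s[1:,4]); ys,xs=np.nonzero(l==k)
        ~~~~~~~~~^^^^^^^^^
    return _wrapfunc(a, 'argmax', axis=axis, out=out, **kwds)
    return bound(*args, **kwds)
ValueError: attempt to get argmax of an empty sequence
```

View pics/w1.png

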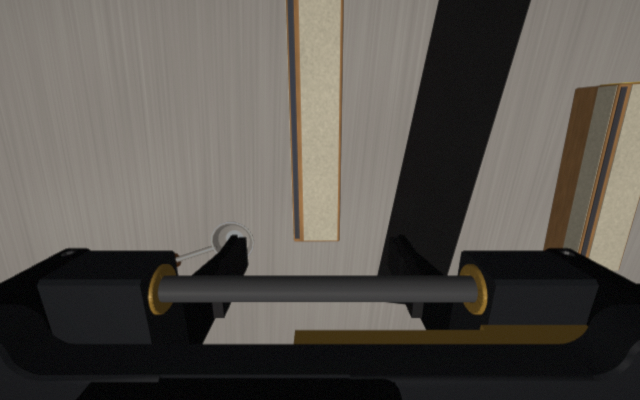

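The wrist view shows the box's near end, with its right end at row 241, columns 294–340. It sits between the open jaws and nearly parallel to the tool. I'll turn these pixels into positions.

```bash
python3 - <<'E'
from h import *
p=bot.capture("wrist")
R=np.array(p["R"]);print("cam",-R.T@np.array(p["t"]))
for uv in [(294,241),(339,241),(288,2),(343,2),(292,100),(341.5,100)]: print(uv,(ray(p,uv,.048)*1000).round(1))
for q in ["film_left","film_right"]:
    for d in bot.pinpoint(p,q)[:1]: print(q,d["confidence"],np.round(d["centre"],1),ray(p,d["centre"]))
# strip centreline from dark pixels in upper rows
im=p["image"].astype(int)
for r in (10,60,110,160,210):
    c=np.nonzero(im[r,380:540].max(1)<50)[0]+380; print(r,c.min(),c.max(),(ray(p,(c.min()-.5,r))*1000).round(1)[:2],(ray(p,(c.max()+.5,r))*1000).round(1)[:2])
E
```

```text
cam [ 0.46937744 -0.08926296  0.32433382]
(294, 241) [ 453.  -216.6   48. ]
(339, 241) [ 499.7 -213.5   48. ]
(288, 2) [439.3  -2.7  48. ]
(343, 2) [4.845e+02 2.000e-01 4.800e+01]
(292, 100) [445.6 -78.5  48. ]
(341.5, 100) [490.  -75.7  48. ]
10 438 528 [579.4  14.9] [667.7  20.6]
60 427 512 [576.4 -29.5] [663.7 -23.9]
110 416 497 [573.2 -78.3] [660.3 -72.6]
160 404 481 [ 568.5 -132. ] [ 655.6 -126.4]
210 393 466 [ 564.4 -191.3] [ 651.5 -185.7]
```

Emit:
play_rows(moves=[[[0,0,30,0,0,0],[0,0,30,0,0,0],[0,0,30,0,0,0],[0,0,20,0,0,0],[0,0,10,0,0,0]]])

```text
time_s: 3.65
position: [0.473, -0.1703, 0.0266]
tcp_rot: [[-0.066, 0.998, -0.003], [0.998, 0.066, 0.002], [0.002, -0.003, -1.0]]
force: [-1.1, 0.5, -0.4]
opening: 1.0
grasp_force: 0.0
```

Emit:
play_rows(moves=[[[0,0,5,0,0,0],[0,0,0,0,0,0]]])

```text
time_s: 3.85
position: [0.4742, -0.1716, 0.023]
tcp_rot: [[-0.065, 0.998, -0.0], [0.998, 0.065, 0.0], [0.0, -0.0, -1.0]]
force: [-0.5, -0.5, 1.0]
opening: 1.0
grasp_force: 0.0
```

Emit:
play_rows(moves=[[[0,0,0,0,0,0],[0,0,0,0,0,0],[0,0,0,0,0,0],[0,0,0,0,0,0],[0,0,0,0,0,0]]], fingers=-1)

```text
time_s: 4.35
position: [0.4742, -0.1721, 0.0233]
tcp_rot: [[-0.064, 0.998, 0.0], [0.998, 0.064, -0.0], [-0.0, 0.0, -1.0]]
force: [0.0, -0.3, 0.0]
opening: 0.63
grasp_force: 0.0
```

Emit:
play_rows(moves=[[[0,0,0,0,0,0],[0,0,0,0,0,0],[0,0,0,0,0,0]]])

```text
time_s: 4.65
position: [0.4734, -0.172, 0.0231]
tcp_rot: [[-0.065, 0.998, -0.001], [0.998, 0.065, 0.0], [0.0, -0.001, -1.0]]
force: [-3.1, -2.7, 4.0]
opening: 0.547
grasp_force: 30.0
```

```bash
python3 - <<'E'
from h import *
h=here(); print(np.round(h,1))
th=np.radians(h[3]); P=np.array([456.6,81.7])
def on(t): t=np.radians(t); return P+255*np.array([np.sin(t),-np.cos(t)])
off=np.array(h[:2])-on(3.8); print("off",off)
n=16; pts=[h]
for k in range(1,n+1):
    t=3.8+26.2*k/n; r=np.radians(26.2*k/n); M=np.array([[np.cos(r),-np.sin(r)],[np.sin(r),np.cos(r)]])
    pts.append([*(P+M@(np.array(h[:2])-P)),h[2],h[3]+26.2*k/n])
rows(pts)
E
```

```text
[ 473.4 -172.    23.1    3.7]
off [-0.08243704  0.74348895]
[[np.float64(0.1), np.float64(7.3), np.float64(-0.0), 0, 0, np.float64(-0.029)], [np.float64(0.1), np.float64(7.2), np.float64(-0.0), 0, 0, np.float64(-0.028)], [np.float64(0.1), np.float64(7.3), np.float64(-0.0), 0, 0, np.float64(-0.029)], [np.float64(0.1), np.float64(7.3), np.float64(-0.0), 0, 0, np.float64(-0.028)], [np.float64(0.2), np.float64(7.2), np.float64(-0.0), 0, 0, np.float64(-0.029)]]
[[np.float64(0.1), np.float64(7.3), np.float64(-0.0), 0, 0, np.float64(-0.028)], [np.float64(0.1), np.float64(7.3), np.float64(-0.0), 0, 0, np.float64(-0.029)], [np.float64(0.1), np.float64(7.2), np.float64(-0.0), 0, 0, np.float64(-0.029)], [np.float64(0.1), np.float64(7.3), np.float64(-0.0), 0, 0, np.float64(-0.028)], [np.float64(0.1), np.float64(7.3), np.float64(-0.0), 0, 0, np.float64(-0.029)]]
[[np.float64(0.1), np.float64(7.2), np.float64(-0.0), 0, 0, np.float64(-0.028)], [np.float64(0.2), np.float64(7.3), np.float64(-0.0), 0, 0, np.float64(-0.029)], [np.float64(0.1), np.float64(7.3), np.float64(-0.0), 0, 0, np.float64(-0.029)], [np.float64(0.1), np.float64(7.2), np.float64(-0.0), 0, 0, np.float64(-0.028)], [np.float64(0.1), np.float64(7.3), np.float64(-0.0), 0, 0, np.float64(-0.029)]]
[[np.float64(0.1), np.float64(7.2), np.float64(-0.0), 0, 0, np.float64(-0.028)]]
end [ 583.66 -138.53   23.08   29.91]
```

Emit:
play_rows(moves=[[[0.1,7.3,0,0,0,-0.0286],[0.1,7.3,0,0,0,-0.0286],[0.1,7.3,0,0,0,-0.0286],[0.1,7.3,0,0,0,-0.0286],[0.1,7.3,0,0,0,-0.0286]]])

```text
time_s: 5.15
position: [0.5052, -0.1661, 0.0232]
tcp_rot: [[-0.21, 0.978, -0.011], [0.978, 0.21, 0.002], [0.005, -0.01, -1.0]]
force: [-12.1, -4.6, 13.2]
opening: 0.547
grasp_force: 30.0
```

Emit:
play_rows(moves=[[[0.1,7.3,0,0,0,-0.0286],[0.1,7.3,0,0,0,-0.0286],[0.1,7.3,0,0,0,-0.0286],[0,0,0,0,0,0]]])

```text
time_s: 5.55
position: [0.5286, -0.1608, 0.0231]
tcp_rot: [[-0.293, 0.956, -0.006], [0.956, 0.293, 0.001], [0.003, -0.006, -1.0]]
force: [-6.9, -1.4, 8.9]
opening: 0.547
grasp_force: 30.1
```

```bash
python3 - <<'E'
from h import *
print(np.round(here(),1)); s=bot.read_state(); print(s["opening"],s["grasp_force"],s["force"],s["moment"])
p=bot.capture("top"); cv2.imwrite("pics/t2.png",p["image"])
for q in ["film_left","film_right"]:
    for d in bot.pinpoint(p,q)[:1]: print(q,d["confidence"],np.round(d["centre"],1),ray(p,d["centre"]).round(4))
E
```

```text
[ 528.6 -160.8   23.1   17. ]
0.5471172701154706 30.11876553297043 [-6.88062889 -1.36359552  8.92700582] [-0.24456505  1.13819483  0.62818566]
```

View pics/t2.png

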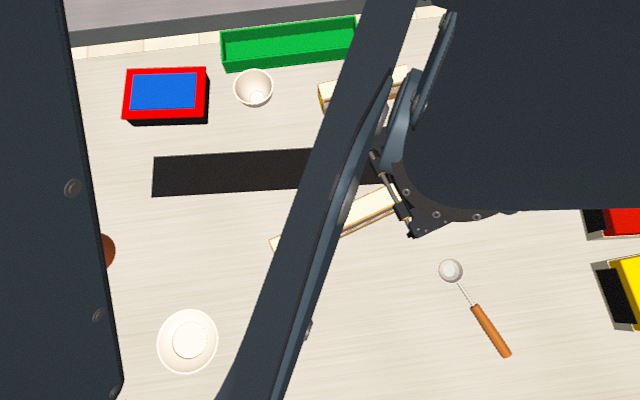

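The top view shows the box swinging with the gripper, with its left corner still at about (270,240), so the pivot is holding. I'll finish the swing.

Emit:
play_rows(moves=[[[0.1,7.3,0,0,0,-0.0286],[0.1,7.3,0,0,0,-0.0286],[0.1,7.3,0,0,0,-0.0286],[0.1,7.3,0,0,0,-0.0286],[0.1,7.3,0,0,0,-0.0286]]])

```text
time_s: 6.2
position: [0.5618, -0.149, 0.0232]
tcp_rot: [[-0.426, 0.905, -0.008], [0.905, 0.426, -0.0], [0.003, -0.007, -1.0]]
force: [-8.6, -4.6, 9.4]
opening: 0.548
grasp_force: 30.0
```

Emit:
play_rows(moves=[[[0.1,7.3,0,0,0,-0.0286],[0.1,7.3,0,0,0,-0.0286],[0.1,7.3,0,0,0,-0.0286],[0,0,0,0,0,0],[0,0,0,0,0,0]]])

```text
time_s: 6.7
position: [0.5837, -0.1387, 0.0231]
tcp_rot: [[-0.501, 0.865, -0.003], [0.865, 0.501, -0.001], [0.001, -0.003, -1.0]]
force: [-4.1, -1.4, 4.6]
opening: 0.545
grasp_force: 30.1
```

```bash
python3 - <<'E'
from h import *
h=here();print(np.round(h,1)); s=bot.read_state(); print(s["opening"],s["force"])
a=np.radians(h[3]); v=np.array([np.sin(a),-np.cos(a)]); print("right est",np.array(h[:2])+v*45,"left est",np.array(h[:2])-v*255)
for c in ("wrist","top","scene"):
  p=bot.capture(c); cv2.imwrite(f"pics/{c}3.png",p["image"])
  for q in ["film_left","film_right"]:
    for d in bot.pinpoint(p,q)[:1]: print(c,q,d["confidence"],np.round(d["centre"],1),ray(p,d["centre"]).round(4))
E
```

```text
[ 583.7 -138.7   23.1   30.1]
0.5450049926384624 [-4.08279813 -1.38021823  4.59345274]
right est [ 606.21233215 -177.64805161] left est [455.81265893  81.92840783]
top film_left 0.96 [278.9 253. ] [0.4535 0.075  0.    ]
scene film_left 0.66 [359.7 182. ] [0.4486 0.0811 0.    ]
scene film_right 0.66 [251.5 259.3] [ 0.6081 -0.1823  0.    ]
```

View pics/scene3.png

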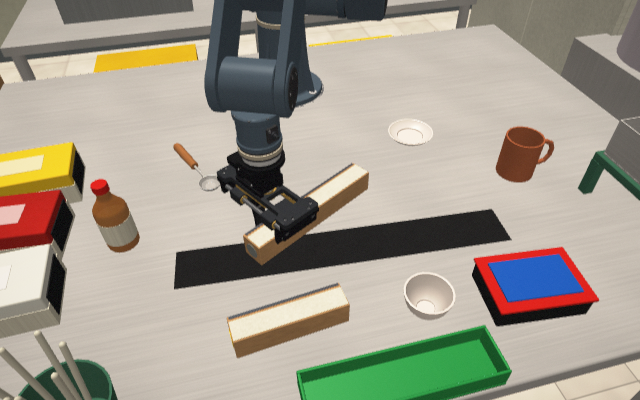

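The scene view shows the box's right end at about (255,255), on the strip's centre line. The left end at about (365,180) has not moved. Next I'll release, go up, and shift 210 mm along the box.

Emit:
play_rows(moves=[[[0,0,0,0,0,0],[0,0,0,0,0,0],[0,0,0,0,0,0],[0,0,0,0,0,0],[0,0,0,0,0,0]]], fingers=1)

```text
time_s: 7.65
position: [0.5852, -0.1385, 0.0228]
tcp_rot: [[-0.498, 0.867, 0.0], [0.867, 0.498, 0.0], [0.0, 0.0, -1.0]]
force: [-1.4, 0.3, 1.0]
opening: 0.918
grasp_force: 0.0
```

Emit:
play_rows(moves=[[[0,0,-10,0,0,0],[0,0,-30,0,0,0],[0,0,-45,0,0,0],[0,0,-40,0,0,0],[30,0,0,0,0,0]]])

```text
time_s: 8.15
position: [0.5771, -0.1171, 0.1552]
tcp_rot: [[-0.496, 0.868, 0.017], [0.868, 0.496, -0.008], [-0.015, 0.011, -1.0]]
force: [1.3, -0.9, -0.0]
opening: 1.0
grasp_force: 0.0
```

Emit:
play_rows(moves=[[[40,0,0,0,0,0],[40,0,0,0,0,0],[40,0,0,0,0,0],[40,0,0,0,0,0],[20,0,0,0,0,0]]])

```text
time_s: 8.65
position: [0.4775, 0.046, 0.1485]
tcp_rot: [[-0.5, 0.866, -0.002], [0.866, 0.5, 0.001], [0.002, -0.001, -1.0]]
force: [0.6, -0.4, -0.5]
opening: 1.001
grasp_force: 0.0
```

Emit:
play_rows(moves=[[[0,0,0,0,0,0],[0,0,0,0,0,0]]])

```text
time_s: 8.85
position: [0.4812, 0.0434, 0.1487]
tcp_rot: [[-0.499, 0.866, 0.002], [0.866, 0.499, -0.001], [-0.002, 0.002, -1.0]]
force: [-0.5, 0.2, -0.1]
opening: 1.005
grasp_force: 0.0
```

```bash
python3 - <<'E'
from h import *
h=here();print(np.round(h,1)); s=bot.read_state(); print(s["opening"],s["force"],s["joint_positions"].round(1))
for c in ("wrist","top","scene"):
  p=bot.capture(c); cv2.imwrite(f"pics/{c}4.png",p["image"])
  for q in ["film_left","film_right"]:
    for d in bot.pinpoint(p,q)[:1]: print(c,q,d["confidence"],np.round(d["centre"],1),ray(p,d["centre"]).round(4))
E
```

```text
[481.2  43.4 148.7  30. ]
1.0050084310230283 [-0.48958722  0.22707862 -0.09828127] [ -8.1  24.6 105.7  -0.   49.6 -38.1]
wrist film_left 0.58 [317.  150.3] [0.4611 0.0814 0.    ]
top film_right 0.6 [391.7 163.6] [ 0.6046 -0.1742  0.    ]
scene film_left 0.73 [362.2 186.1] [0.4631 0.0822 0.    ]
```

View pics/top4.png

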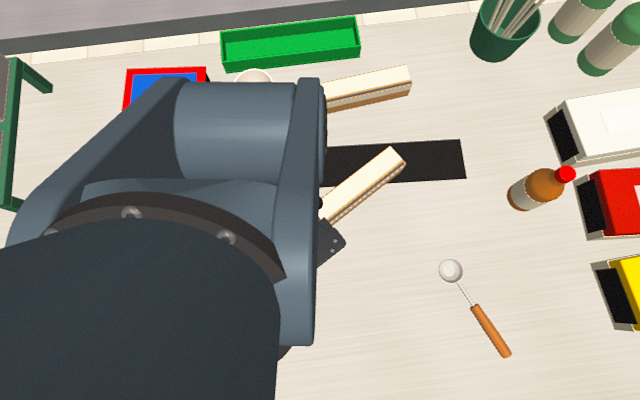

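View pics/wrist4.png

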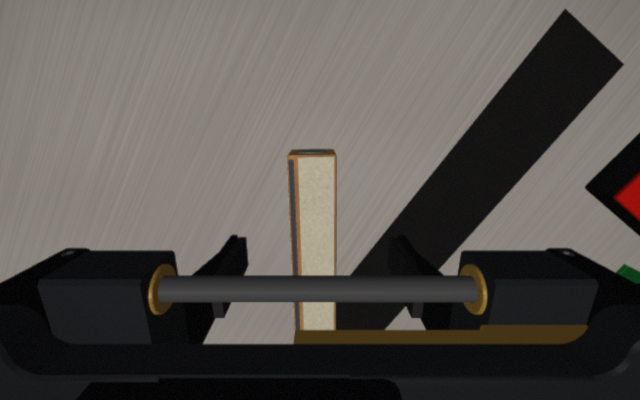

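The top view has the right end on the strip at about (392,163). The wrist view has the left end at row 154, columns 289–335, just off the jaw centre line. I'll measure that and plan the second swing.

```bash
python3 - <<'E'
from h import *
p=bot.capture("wrist")
L=(ray(p,(289,154.5),.048)+ray(p,(335.5,154.5),.048))[:2]*500
M=(ray(p,(294,240),.048)+ray(p,(336,240),.048))[:2]*500
# left end face foot, and box axis
d=L-M; print("L",L,"M",M,"yaw",np.degrees(np.arctan2(-d[0],d[1])), "w",np.linalg.norm(ray(p,(289,154.5),.048)-ray(p,(335.5,154.5),.048)))
for c,l,r in((90,0,0),(150,0,0),(200,0,0)):
  im=p["image"].astype(int); q=np.nonzero(im[c,360:640].max(1)<50)[0]+360
  q=q[q<q[0]+140]; print(c,q.min(),q.max(),(ray(p,(q.min(),c))*1000).round(1)[:2],(ray(p,(q.max(),c))*1000).round(1)[:2])
h=here(); rows([h,[*(L+45*(-d/np.linalg.norm(d))),h[2],30]])
E
```

```text
L [455.39664125  80.48635251] M [501.48147235   5.08629567] yaw 31.43344861666819 w 0.04411821047153515
90 501 601 [595.9 231.2] [686.6 283.4]
150 453 546 [590.7 156.6] [680.2 208. ]
200 413 501 [585.9  87.1] [675.  138.3]
[[np.float64(-0.1), np.float64(-1.9), np.float64(-0.0), 0, 0, np.float64(-0.003)]]
end [478.84  42.12 147.83  30.02]
```

Emit:
play_rows(moves=[[[0,-2,30,0,0,0],[0,0,30,0,0,0],[0,0,30,0,0,0],[0,0,20,0,0,0],[0,0,10,0,0,0]]])

```text
time_s: 9.85
position: [0.4777, 0.0425, 0.0263]
tcp_rot: [[-0.498, 0.867, -0.003], [0.867, 0.498, 0.0], [0.002, -0.002, -1.0]]
force: [-0.0, -0.4, 0.0]
opening: 0.999
grasp_force: 0.0
```

Emit:
play_rows(moves=[[[0,0,5,0,0,0],[0,0,0,0,0,0]]])

```text
time_s: 10.05
position: [0.4787, 0.0424, 0.0228]
tcp_rot: [[-0.498, 0.867, -0.0], [0.867, 0.498, 0.0], [0.0, -0.0, -1.0]]
force: [0.4, -0.3, 0.2]
opening: 1.007
grasp_force: 0.0
```

Emit:
play_rows(moves=[[[0,0,0,0,0,0],[0,0,0,0,0,0],[0,0,0,0,0,0],[0,0,0,0,0,0],[0,0,0,0,0,0]]], fingers=-1)

```text
time_s: 10.55
position: [0.4787, 0.0425, 0.0232]
tcp_rot: [[-0.498, 0.867, 0.001], [0.867, 0.498, -0.0], [-0.0, 0.0, -1.0]]
force: [-0.8, -0.4, -0.5]
opening: 0.635
grasp_force: 0.0
```

Emit:
play_rows(moves=[[[0,0,0,0,0,0],[0,0,0,0,0,0],[0,0,0,0,0,0]]])

```text
time_s: 10.85
position: [0.4776, 0.0423, 0.0231]
tcp_rot: [[-0.499, 0.867, -0.002], [0.867, 0.499, -0.0], [0.001, -0.002, -1.0]]
force: [-3.4, -2.1, 5.4]
opening: 0.549
grasp_force: 30.0
```

```bash
python3 - <<'E'
from h import *
h=here(); print(np.round(h,1))
a=np.radians(h[3]); v=np.array([np.sin(a),-np.cos(a)]); P=np.array(h[:2])+255*v; print("pivot est",P)
n=20; tot=-4.25-h[3]; pts=[h]
for k in range(1,n+1):
    r=np.radians(tot*k/n); M=np.array([[np.cos(r),-np.sin(r)],[np.sin(r),np.cos(r)]])
    pts.append([*(P+M@(np.array(h[:2])-P)),h[2],h[3]+tot*k/n])
rows(pts)
E
```

```text
[477.6  42.3  23.1  29.9]
pivot est [ 604.86640843 -178.67482271]
[[np.float64(-0.1), np.float64(7.6), np.float64(-0.0), 0, 0, np.float64(0.03)], [np.float64(-0.1), np.float64(7.6), np.float64(-0.0), 0, 0, np.float64(0.03)], [np.float64(-0.1), np.float64(7.6), np.float64(-0.0), 0, 0, np.float64(0.029)], [np.float64(-0.2), np.float64(7.6), np.float64(-0.0), 0, 0, np.float64(0.03)], [np.float64(-0.1), np.float64(7.6), np.float64(-0.0), 0, 0, np.float64(0.03)]]
[[np.float64(-0.1), np.float64(7.6), np.float64(-0.0), 0, 0, np.float64(0.03)], [np.float64(-0.1), np.float64(7.6), np.float64(-0.0), 0, 0, np.float64(0.03)], [np.float64(-0.1), np.float64(7.6), np.float64(-0.0), 0, 0, np.float64(0.03)], [np.float64(-0.1), np.float64(7.6), np.float64(-0.0), 0, 0, np.float64(0.029)], [np.float64(-0.1), np.float64(7.6), np.float64(-0.0), 0, 0, np.float64(0.03)]]
[[np.float64(-0.1), np.float64(7.7), np.float64(-0.0), 0, 0, np.float64(0.03)], [np.float64(-0.2), np.float64(7.6), np.float64(-0.0), 0, 0, np.float64(0.03)], [np.float64(-0.1), np.float64(7.6), np.float64(-0.0), 0, 0, np.float64(0.03)], [np.float64(-0.1), np.float64(7.6), np.float64(-0.0), 0, 0, np.float64(0.03)], [np.float64(-0.1), np.float64(7.6), np.float64(-0.0), 0, 0, np.float64(0.029)]]
[[np.float64(-0.1), np.float64(7.6), np.float64(-0.0), 0, 0, np.float64(0.03)], [np.float64(-0.1), np.float64(7.6), np.float64(-0.0), 0, 0, np.float64(0.03)], [np.float64(-0.1), np.float64(7.6), np.float64(-0.0), 0, 0, np.float64(0.03)], [np.float64(-0.2), np.float64(7.6), np.float64(-0.0), 0, 0, np.float64(0.03)], [np.float64(-0.1), np.float64(7.6), np.float64(-0.0), 0, 0, np.float64(0.03)]]
end [623.76  75.59  23.07  -4.28]
```

Emit:
play_rows(moves=[[[-0.1,7.7,0,0,0,0.03],[-0.1,7.7,0,0,0,0.03],[-0.1,7.7,0,0,0,0.03],[-0.1,7.7,0,0,0,0.03],[-0.1,7.7,0,0,0,0.03]]])

```text
time_s: 11.35
position: [0.5017, 0.0586, 0.0234]
tcp_rot: [[-0.364, 0.931, -0.024], [0.932, 0.364, -0.001], [0.008, -0.023, -1.0]]
force: [-19.2, -9.0, 26.6]
opening: 0.547
grasp_force: 30.0
```

Emit:
play_rows(moves=[[[-0.1,7.7,0,0,0,0.03],[-0.1,7.7,0,0,0,0.03],[-0.1,7.7,0,0,0,0.03],[-0.1,7.7,0,0,0,0.03],[-0.1,7.7,0,0,0,0.03]]])

```text
time_s: 11.85
position: [0.531, 0.0705, 0.0237]
tcp_rot: [[-0.22, 0.975, -0.039], [0.975, 0.22, -0.0], [0.008, -0.038, -0.999]]
force: [-28.7, -7.2, 37.6]
opening: 0.551
grasp_force: 30.0
```

Emit:
play_rows(moves=[[[-0.1,7.7,0,0,0,0.03],[-0.1,7.7,0,0,0,0.03],[-0.1,7.7,0,0,0,0.03],[-0.1,7.7,0,0,0,0.03],[-0.1,7.7,0,0,0,0.03]]])

```text
time_s: 12.35
position: [0.5683, 0.0775, 0.0236]
tcp_rot: [[-0.069, 0.997, -0.041], [0.998, 0.069, 0.002], [0.005, -0.041, -0.999]]
force: [-27.8, -0.8, 34.2]
opening: 0.546
grasp_force: 30.1
```

Emit:
play_rows(moves=[[[-0.1,7.7,0,0,0,0.03],[-0.1,7.7,0,0,0,0.03],[-0.1,7.7,0,0,0,0.03],[-0.1,7.7,0,0,0,0.03],[-0.1,7.7,0,0,0,0.03]]])

```text
time_s: 12.85
position: [0.6126, 0.0784, 0.0234]
tcp_rot: [[0.081, 0.996, -0.03], [0.997, -0.081, 0.004], [0.001, -0.03, -1.0]]
force: [-22.0, 2.5, 25.0]
opening: 0.548
grasp_force: 30.0
```

Emit:
play_rows(moves=[[[0,0,0,0,0,0],[0,0,0,0,0,0]]])

```text
time_s: 13.05
position: [0.6212, 0.0775, 0.023]
tcp_rot: [[0.082, 0.997, -0.011], [0.997, -0.082, 0.003], [0.002, -0.011, -1.0]]
force: [-10.1, 1.5, 11.3]
opening: 0.547
grasp_force: 30.1
```

```bash
python3 - <<'E'
from h import *
h=here();print(np.round(h,1)); s=bot.read_state(); print(s["opening"],s["force"])
a=np.radians(h[3]); v=np.array([np.sin(a),-np.cos(a)])
for n,e in(("right",np.array(h[:2])+v*255),("left",np.array(h[:2])-v*45)): print(n,e,"x in strip",(e-[620.5,-2.5])@[.9972,-.0743])
for c in ("top","scene"):
  p=bot.capture(c)
  for q in ["film_left","film_right"]:
    for d in bot.pinpoint(p,q)[:1]: print(c,q,d["confidence"],np.round(d["centre"],1),ray(p,d["centre"]).round(4))
E
```

```text
[621.2  77.5  23.   -4.7]
0.5465039282846971 [-10.08419281   1.5046725   11.32748868]
right [ 600.31512909 -176.61672044] x in strip -7.191480941727436
left [624.88750393 122.37525001] x in strip -4.903012155060161
top film_right 0.63 [395.6 165.1] [ 0.6003 -0.1815  0.    ]
scene film_left 0.88 [406.6 234.4] [0.6231 0.1222 0.    ]
scene film_right 0.94 [250.7 258.4] [ 0.6055 -0.1835  0.    ]
```

Both ends are within the 20 mm band, at about −7 and −5 mm. I'll release, back off and check.

Emit:
play_rows(moves=[[[0,0,0,0,0,0],[0,0,0,0,0,0],[0,0,0,0,0,0],[0,0,0,0,0,0],[0,0,0,0,0,0]]], fingers=1)

```text
time_s: 13.85
position: [0.6273, 0.076, 0.0229]
tcp_rot: [[0.079, 0.997, 0.001], [0.997, -0.079, -0.0], [0.0, 0.001, -1.0]]
force: [0.4, 0.5, -0.5]
opening: 0.919
grasp_force: 0.0
```

Emit:
play_rows(moves=[[[0,0,-10,0,0,0],[0,0,-30,0,0,0],[0,0,-40,0,0,0],[0,0,-40,0,0,0],[0,0,-40,0,0,0]]])

```text
time_s: 14.35
position: [0.6265, 0.076, 0.1852]
tcp_rot: [[0.078, 0.997, 0.001], [0.997, -0.078, -0.0], [0.0, 0.001, -1.0]]
force: [0.1, -0.2, 1.0]
opening: 1.002
grasp_force: 0.0
```

Emit:
play_rows(moves=[[[40,-20,0,0,0,0],[45,-20,0,0,0,0],[45,-20,0,0,0,0],[45,-20,0,0,0,0],[45,-20,0,0,0,0]]])

```text
time_s: 14.85
position: [0.5436, 0.3049, 0.184]
tcp_rot: [[0.079, 0.997, 0.002], [0.997, -0.079, 0.001], [0.001, 0.001, -1.0]]
force: [1.2, -0.0, -0.3]
opening: 0.996
grasp_force: 0.0
```

Emit:
play_rows(moves=[[[40,-20,0,0,0,0],[45,-20,0,0,0,0],[45,-20,0,0,0,0],[0,0,0,0,0,0],[0,0,0,0,0,0]]])

```text
time_s: 15.35
position: [0.4937, 0.4387, 0.1834]
tcp_rot: [[0.075, 0.997, 0.001], [0.997, -0.075, -0.0], [-0.0, 0.001, -1.0]]
force: [0.7, -0.2, -0.2]
opening: 1.0
grasp_force: 0.0
```

```bash
python3 - <<'E'
from h import *
print(np.round(here(),1),bot.read_state()["force"])
for c in ("scene","top"):
  p=bot.capture(c); cv2.imwrite(f"pics/{c}5.png",p["image"])
  for q in ["film_left","film_right"]:
    for d in bot.pinpoint(p,q)[:1]:
      e=ray(p,d["centre"])*1000; print(c,q,d["confidence"],e.round(1),"xs",((e[:2]-[620.5,-2.5])@[.9972,-.0743]).round(1))
E
```

```text
[493.7 438.7 183.4  -4.3] [ 0.74428099 -0.17997437 -0.18947209]
scene film_left 0.59 [619.4 124.1   0. ] xs -10.5
scene film_right 0.72 [616.8 -30.8   0. ] xs -1.6
top film_left 0.76 [622.  117.9   0. ] xs -7.4
top film_right 0.84 [ 594.7 -181.9    0. ] xs -12.4
```

View pics/top5.png

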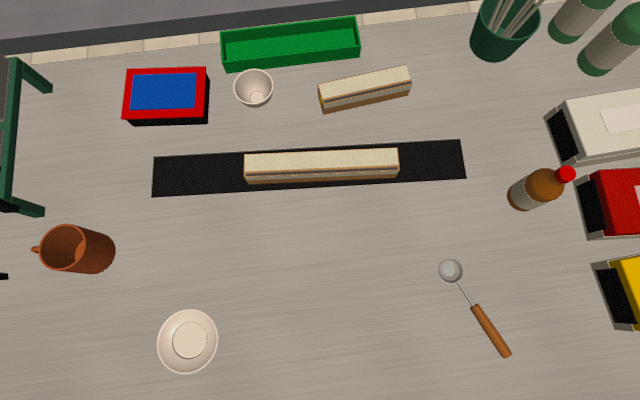

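The top view shows the box lying along the strip, from about (244,168) to (399,163), with the arm clear. The pinpoints are a little noisy, so I'll measure the margin directly.

```bash
python3 - <<'E'
from h import *
p=bot.capture("top"); im=p["image"].astype(int)
roi=np.zeros(im.shape[:2],bool); roi[135:200,235:410]=1
for lo in(120,160,190): print(lo,rectw(p,(im[:,:,2]>lo)&(im[:,:,2]-im[:,:,0]>18)&roi,.048))
for c in (250,270,300,330,360,380,395):
    col=im[:,c].max(1); r=[y for y in range(135,205) if col[y]<50]
    s=np.split(r,np.nonzero(np.diff(r)>2)[0]+1); s=[(int(a[0]),int(a[-1])) for a in s if len(a)>0]
    top=next(y for y in range(r[0],200) if col[y]>120)
    last=s[-1]
    f=lambda y,z=0:(ray(p,(c,y),z)[0]*1000).round(1)
    print(c,s,"strip far/near x",f(r[0]-.5),f(r[-1]+.5),"box far top x",f(top-.5,.048),"box near base x",f(last[0]-.5))
E
```

```text
120 {'c': array([607.3, -28.4]), 'mean': array([609.2, -28.2]), 'size': array([297.4,  53.2]), 'ang': np.float64(-5.12), 'n': 3587}
160 {'c': array([611. , -28.5]), 'mean': array([614.2, -27.8]), 'size': array([296.4,  47.5]), 'ang': np.float64(-5.05), 'n': 2923}
190 {'c': array([615.1, -29.4]), 'mean': array([615.3, -29.2]), 'size': array([294.2,  36. ]), 'ang': np.float64(-5.15), 'n': 2522}
250 [(152, 152), (185, 190)] strip far/near x 671.0 586.6 box far top x 645.9 box near base x 599.2
270 [(151, 152), (184, 189)] strip far/near x 667.5 583.2 box far top x 642.7 box near base x 595.8
300 [(149, 150), (182, 187)] strip far/near x 663.5 579.2 box far top x 636.8 box near base x 591.8
330 [(147, 149), (181, 186)] strip far/near x 659.4 573.0 box far top x 633.0 box near base x 585.7
360 [(145, 148), (180, 184)] strip far/near x 655.3 569.0 box far top x 627.2 box near base x 579.5
380 [(144, 147), (179, 182)] strip far/near x 651.9 567.7 box far top x 624.0 box near base x 576.1
395 [(144, 146), (178, 182)] strip far/near x 647.6 563.6 box far top x 620.0 box near base x 574.1
```

At the right end the box sits about 9 mm off the strip's centre line, and at the left about 6 mm. Both are within the 20 mm limit.

```bash
python3 -c "
from rig import bot
print(bot.hand_in())"
```

```text
the job is handed in; nothing more can be done
None
```

I walked the film box onto the strip in two swings and handed the job in at about 16 s; it lies flat and released, its ends measured about 6 mm (left) and 9 mm (right) off the strip's centre line, but the hand-in gave no verdict.

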